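# Hang an S-hook on the rail and a parts bin from it

## Robot

A 7-joint arm with a two-finger parallel gripper is mounted at the origin on a cart in front of the work surface, level with it; the furniture and walls round the work are solid. World frame = base frame: x ahead of the robot, y to its left, z up, the work surface at z = 0. Lengths are in m, angles in degrees, forces in N, time in s.
With the tool pointing down it reaches from about 0.425 to 0.875 m from the base axis. Payload 4.7 kg.
Tool frame: the origin (TCP) lies midway between the tips of the shut fingers; the grasp point (between the pads) lies 19 mm behind it; z points along the fingers, y is the line along which they close (so a half turn about z gives the same grasp; the last joint's range is limited). The gripper opens to 87 mm and grips with 3 to 60 N. Pads are 19 mm wide; open, the fingers measure 117 mm over their backs; the gripper's body (75 mm by 190 mm) begins 51 mm behind the grasp point.
Start: joints at [-66.801, 18.392, -4.016, 83.108, 1.295, 78.541, -3.26], TCP at [0.248, 0.601, 0.223] pointing down, gripper open.
Joint ranges: [-163.93, 163.93], [-17.29, 119.83], [-79.2, 71.16], [3.27, 140.29], [-89.18, 269.18], [5.43, 117.66], [-154.24, 154.24]. Speed limits (degrees/s): [147.25, 147.25, 180, 180, 180, 180, 180].

## Interface

Orientations are given as [roll, pitch, yaw] about the fixed x, y, z axes, in that order (R = Rz(yaw) Ry(pitch) Rx(roll)).
In Python, from cell import env gives the robot as it stands. The module is installed in compiled form; this text tells all that it offers.
- The arm moves only by the tool step_arm, never from a script. Its argument "rows" is a list of rows, each an object with "angular": the turn, a rotation vector about the tool's x, y, z in units of pi rad (1.0 is pi rad), a list of three; "slide": the shift along the tool's x, y, z in units of 500 mm (1.0 is 500 mm), a list of three; "jaw": the opening, from 0 (shut) to 1 (fully open). A call has 1 to 10 rows; each row shifts and turns the commanded pose from where the row before left it, along the tool's axes as they then stand; what a row does not reach is not made up. A row lasts 1/8 s, in which the tool goes at most 62.5 mm and 10.7 degrees, less where a joint would pass 70% of its speed; a pose out of reach is approached as far as the arm can. A call with a number of a shift or a turn outside -1 to 1 is refused whole. A call with a gripper value outside its range is refused whole. The fingers move at their own pace and stop on an object; "newtons" is the grip in N (left out, the last holds). Time passes only in rows, so rows that do not move let the fingers close. It gives the time, the measured TCP pose, the force, the opening and the grip force at its end, in the units of the state.
- env.get_obs(): the state, without advancing time (a new reading comes with each control period).
- env.read_camera(name): name is "side" or "top"; returns the picture (480x640x3 uint8, red, green, blue); there is no depth.
- env.camera_info(name): a dict with "fx", "fy", "cx", "cy" (pixels), "k1" (the pictures are not rectified: a ray, as slopes to the right and down, at radius r is drawn at 1 + k1 r^2 times it, then the intrinsics apply), "R" (3x3) and "t" (3): a world point X has camera coordinates R X + t. Camera axes: x right, y down, z forward; pixel columns grow to the right and rows downward; lengths in m; the calibration is good to about 2 mm. A picture is of the moment at which its call begins. camera_info takes no time and is no camera call.
- env.sign_off(): hands the job in; it is judged then, once.
The state is a dict: "time_s": time; "qpos": joint angles; "joint_velocities": joint speeds; "effort": joint torques, N m; "tool_pos": TCP position; "tool_rot": TCP orientation; "force": force on the tool from outside, world axes, zero at the start; "wrist_torque": the same for the moment, N m; "grip_width": finger opening in m; "grasp_force": force on a finger pad.
Only numpy, scipy, OpenCV 4.12 (cv2) and the standard library are available. Lean on these libraries where they do the work, as an engineer would, in place of code of your own. Each camera call takes 0.05 s, during which the arm holds its last target. There are 200 camera calls.

## Task

Take the flat-bar S-hook out of the wooden block and hang it over the horizontal bar of the rail stand, between the posts, and let go of it so that it hangs by itself. Then hang the parts bin by its arched bail from the hook's lower curl, so that it ends hanging free, level and still. Leave the other things on the desk where they are.

Things in the scene. Friction and masses are not known exactly. Their poses are not given: they have to be found in the camera images.
- rail: Fixed stand: a round steel bar 14 mm in diameter and 280 mm long, horizontal along the stand's own y axis, its centre 310 mm above the desk, on two posts 18 mm thick at its ends (y = +/-140 mm) with round feet 70 mm across. Origin on the desk below the middle of the bar; z up; its x axis points away from the robot, give or take the stand's yaw.
- rail_mid (a point): Middle of the bar, on the bar's centre line. Axes as the rail stand's.
- hook_block: Fixed wooden block 110 x 75 x 40 mm with an upright rectangular pocket in its top (52 x 17 mm, long side along its x, 30 mm deep) in which the S-hook's lower curl is parked. Origin under the block's centre.
- s_hook: Loose S-hook of dark flat steel bar 14 mm wide (its y), 5 mm thick, 160 mm tall, 90 g, standing upright in the block's pocket with its -x side roughly to the robot. Bent in its x-z plane. Origin under the lower curl, z up. Upright shank at x = -26 mm from z = 100 to 132 mm; from there down it slants to x = +22 mm at z = 43 mm and runs straight down into the lower curl.
- hook_eye (a point): Inner top of the upper curl, where the bar bears: hook frame (0, 0, 155) mm. This curl is open downward, 47 mm wide inside; from the shank it goes over to a tip on the +x side that ends at z = 121 mm. Hung, this point is 7 mm above the bar's centre line. Axes as the hook's.
- hook_seat (a point): Inner bottom of the lower curl, where the bail bears: hook frame (0, 0, 5) mm. This curl is open upward, 39 mm wide inside, centred on x = 0; its tip, on the -x side, ends at z = 35 mm, so a bail enters over that tip from the -x side, below the slanting bar, and is lowered in. Axes as the hook's.
- hook_grip (a point): Point on the straight shank at hook frame (-26, 0, 120) mm, to pinch across the 14 mm width (along the hook's y) from above; 35 mm below the hook_eye. On the hung hook the shank stands 26 mm before the bar (centre to centre, on the hook's -x side), so there is room for fingers beside it.
- bin: Loose open aluminium parts bin, 70 (x) x 90 (y) x 45 (z) mm, 0.16 kg, wall 3 mm, with a rigid arched steel bail over it and a flat black plastic tab handle on its -x side. Origin at the centre of its underside, z up. The tab is 10 mm thick (y), runs from x = -35 to -132 mm and from z = 18 to 50 mm. At the start its tab points roughly to the robot.
- bail_mid (a point): Middle of the bail's straight top, on the wire's centre line: bin frame (-11, 0, 95) mm. The wire is 8 mm thick and straight along the bin's y for 68 mm here; the bin's centre of mass lies about below it. Bail rigidly fixed to the bin. Hung, this point lies 4 mm above the hook_seat.
- bin_tab (a point): Point of the tab handle to pinch across its 10 mm thickness (along the bin's y) from above: bin frame (-117, 0, 40) mm.
- parts_tin: Bystander: small metal tin box about 58 x 84 x 26 mm, lying between the work things. Leave alone. Origin under its centre.
- solder_reel: Bystander: reel of solder wire 43 x 64 x 28 mm, near the rail's foot. Leave alone. Origin under its centre.
- tape_roll: Bystander: black roll of tape, 62 mm across, 19 mm high. Leave alone. Origin under its centre.
There are look-alikes about, which are no part of the job. Leave any pink look-alike of the s_hook alone.

How it is judged:
By the outcome, as a careful person would: the job done as asked, in the order asked, and still so for the second after the job is handed in, with the robot touching nothing.
It also fails if it takes over 64 s, if anything falls off the work surface, if the arm or the gripper's body presses on something with over 40 N, if the wrist force passes 120 N, or if a joint passes its speed limit or range.

## Working session

There is one attempt and no reset: what is moved stays moved. The work goes in short steps, Python scripts to look and compute and a tool call to move; the robot and the scene stay as the last step left them, time stands still between calls to the robot, and variables do not carry over. Pictures are saved under pics/ and viewed, at most 10 in all, crops included, and the job is handed in when it is done.

Besides the shell and the picture viewer there is one more tool, called after "Request:" in YAML: its name, and indented under it one key for each argument. step_arm: Moves the arm, as the interface text tells. Shifts and turns lie within -1 to 1; 1 stands for 500 mm of shift or pi rad of turn. Its arguments: {"type":"object","properties":{"rows":{"type":"array"},"newtons":{"type":"number"}},"required":["rows"]}

```bash
mkdir -p pics
python3 - <<'E'
from cell import env
import cv2
for n in("side","top"):
    cv2.imwrite(f"pics/{n}0.png",env.read_camera(n)[:,:,::-1]); print(env.camera_info(n))
o=env.get_obs();print(o)
E
```

```text
{'fx': 594.8219890241968, 'fy': 594.8219890241968, 'cx': 319.41119061268785, 'cy': 242.60763402799176, 'k1': -0.1889111008518361, 'R': array([[-0.99899824,  0.04385856,  0.00888484],
       [ 0.02281789,  0.67004714, -0.74196777],
       [-0.0384949 , -0.74102176, -0.67037668]]), 't': array([0.53492497, 0.15684663, 1.2237819 ])}
{'fx': 501.3733518818497, 'fy': 501.3733518818497, 'cx': 318.1237702542229, 'cy': 229.51878350064965, 'k1': -0.017909115181820368, 'R': array([[-0.02093196, -0.99973023, -0.01006627],
       [-0.99539746,  0.02178093, -0.09332468],
       [ 0.09351875,  0.00806647, -0.99558484]]), 't': array([-0.03260423,  0.56425412,  1.29626187])}
{'time_s': 0.1, 'qpos': array([-66.80127463,  18.43451831,  -4.01676232,  83.16792013,
         1.29444784,  78.54062167,  -3.25892039]), 'joint_velocities': array([-0.07997357, -0.13648281, -0.09499496, -0.15442507, -0.00923826,
       -0.1131388 ,  0.07365284]), 'effort': array([-3.11798940e-04, -4.92575276e+01, -4.05898131e-01, -3.13401926e+01,
       -6.40379917e-02,  3.95875785e-02,  6.20505648e-05]), 'tool_pos': array([0.24744161, 0.60052492, 0.22157431]), 'tool_rot': array([-1.79902146e+02,  4.52158946e-03,  1.57613011e+02]), 'force': array([ 0.16874427,  0.14496254, -0.94726346]), 'wrist_torque': array([-0.01546988,  0.00639202,  0.02575396]), 'grasp_force': 0.0, 'grip_width': 0.08716642759022836}
```

View pics/side0.png

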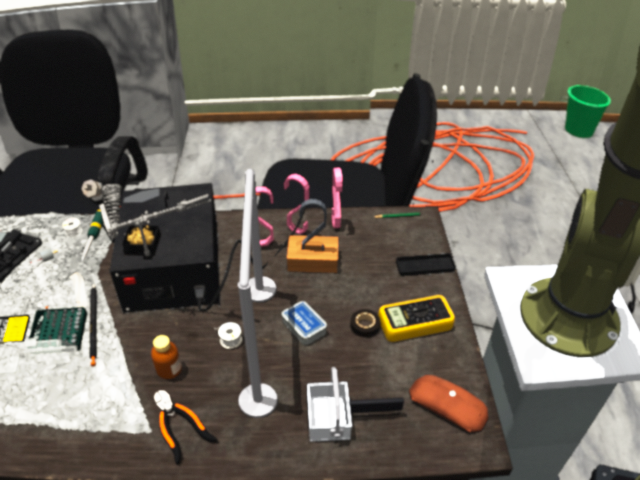

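View pics/top0.png

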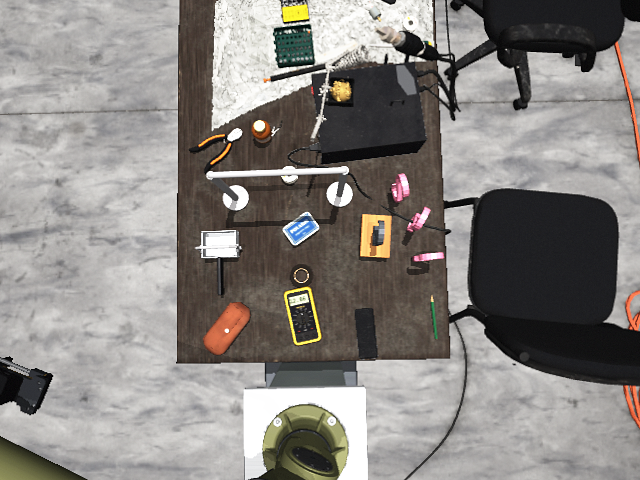

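The side view shows the rail (bar from (250,175) to (246,285)), the block near (313,250) and the bin near (330,410). In the top view the bar runs from (210,175) to (345,170), with the block at (376,237) and the bin at (220,245). I'll enlarge these areas.

```bash
cat > h.py <<'E'
import numpy as np, cv2
from cell import env
from scipy.optimize import least_squares
C={n:env.camera_info(n) for n in("side","top")}
def proj(n,X):
    c=C[n];p=np.atleast_2d(X)@c["R"].T+c["t"];s=p[:,:2]/p[:,2:]
    s=s*(1+c["k1"]*(s**2).sum(1,keepdims=True))
    return s*[c["fx"],c["fy"]]+[c["cx"],c["cy"]]
def atz(n,uv,z):
    return least_squares(lambda q:(proj(n,[q[0],q[1],z])[0]-uv),[.6,0]).x
def tri(us,ut):
    r=least_squares(lambda q:np.r_[proj("side",q)[0]-us,proj("top",q)[0]-ut],[.6,0,.1]);return r.x,np.abs(r.fun).max()
def crop(n,img,x,y,w,h,k):
    im=cv2.resize(img[y:y+h,x:x+w],None,fx=k,fy=k,interpolation=cv2.INTER_CUBIC)
    for i in range(0,w,10): cv2.line(im,(i*k,0),(i*k,8 if (x+i)%50 else 20),(0,255,0),1); (x+i)%20==0 and cv2.putText(im,str(x+i),(i*k,18),0,.35,(0,255,255),1)
    for i in range(0,h,10): cv2.line(im,(0,i*k),(8,i*k),(0,255,0),1); (y+i)%20==0 and cv2.putText(im,str(y+i),(8,i*k+4),0,.35,(0,255,255),1)
    return im
E
python3 - <<'E'
from h import *
s=cv2.imread("pics/side0.png");t=cv2.imread("pics/top0.png")
a=crop("s",s,270,180,80,100,5);b=crop("t",t,350,200,80,100,5)
cv2.imwrite("pics/hook.png",np.hstack([a,b]))
a=crop("s",s,300,360,112,90,3);b=crop("t",t,190,220,112,90,3)
a=np.vstack([a,b]);b=crop("s",s,230,160,60,270,2);d=crop("t",t,195,155,170,60,2)
m=np.zeros((600,800,3),np.uint8);m[:540,:336]=a;m[:540,336:456]=b;m[:120,456:796]=d
cv2.imwrite("pics/rb.png",m)
E
```

```text
(no output)
```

View pics/hook.png

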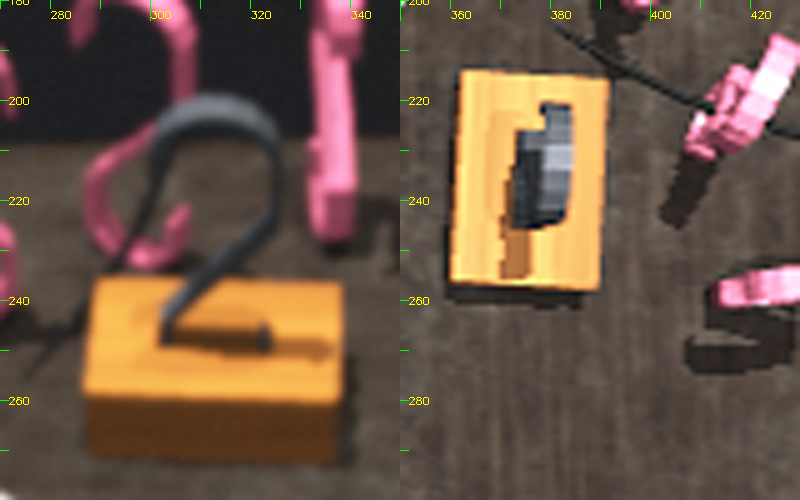

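View pics/rb.png

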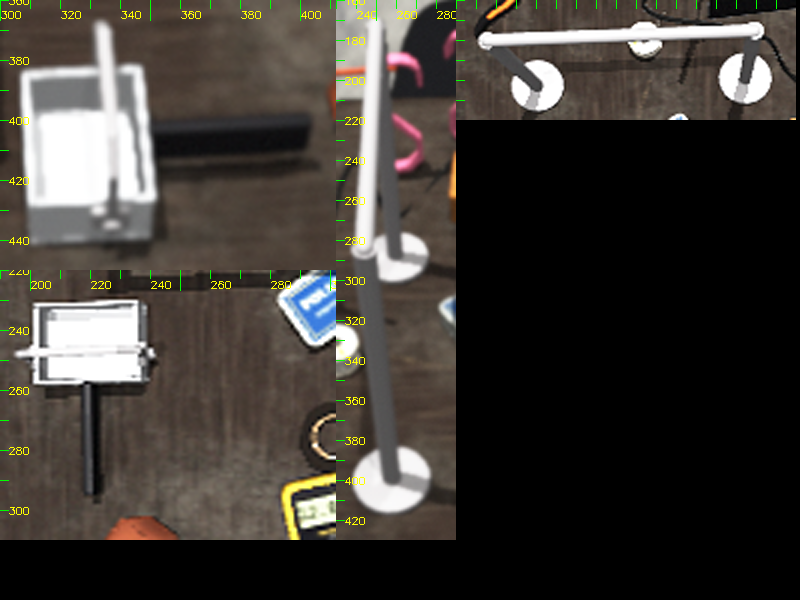

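The enlargements give the block's top corners, hook outline, bin rim, tab and bail, and the rail's feet and bar ends. I'll fit poses to these points and check with an overlay.

```bash
cat > fit.py <<'E'
from h import *
def T(p,P):
    c,s=np.cos(p[2]),np.sin(p[2]);P=np.atleast_2d(P).astype(float)
    z=p[3] if len(p)>3 else 0
    return np.c_[p[0]+c*P[:,0]-s*P[:,1],p[1]+s*P[:,0]+c*P[:,1],P[:,2]+z]/1
def fit(P,side,top,x0):
    P=np.array(P)/1000
    def f(p):
        r=[]
        for n,o in(("side",side),("top",top)):
            X=proj(n,T(p,P))
            r+=[X[i]-u for i,u in o.items()]
        return np.ravel(r)
    r=least_squares(f,x0);print(np.round(r.x[:2],4),np.degrees(r.x[2]).round(2),r.fun.reshape(-1,2).round(1).tolist());return r.x
def hookpts():
    L=[]
    a=np.linspace(0,np.pi,15)
    L+=[(26*np.cos(t),0,131.5+26*np.sin(t)) for t in a]
    L=[(26,0,121)]+L+[(-26,0,100),(22,0,43)]
    L+=[(22*np.cos(t),0,24.5-22*np.sin(t)) for t in a]+[(-22,0,35)]
    return np.array(L)/1000
E
python3 - <<'E'
from fit import *
b=fit([(55,37.5,40),(55,-37.5,40),(-55,-37.5,40),(-55,37.5,40)],{1:(289.5,235.5),2:(338.5,236.5),3:(338.5,260),0:(286.5,258.5)},{0:(362,214),1:(392,216),2:(390,258),3:(360,256)},[.6,-.15,0])
r=fit([(0,140,317),(0,-140,317),(0,140,0),(0,-140,0)],{2:(258,400),3:(260.5,288.5)},{0:(210.5,175),1:(345.5,170.5),2:(236,198),3:(340,194.5)},[.7,0,0])
n=fit([(35,45,45),(35,-45,45),(-35,-45,45),(-35,45,45),(-132,0,50)],{1:(307.3,384.3),2:(347,382),3:(351.7,425),0:(309.7,428),4:(402.5,399)},{0:(201.7,232.3),1:(239,230.7),2:(239.7,257),3:(202,258),4:(220.3,295)},[.6,.2,0])
s=cv2.imread("pics/side0.png");t=cv2.imread("pics/top0.png")
out=[]
for nm,im,(x,y),(x2,y2) in(("side",s,(270,180),(295,355)),("top",t,(340,200),(185,215))):
    big=cv2.resize(im,None,fx=4,fy=4,interpolation=cv2.INTER_CUBIC)
    def dr(X,c): cv2.polylines(big,[((proj(nm,X)+.5)*4).astype(int)],False,c,1,cv2.LINE_AA)
    H=hookpts()
    for w in(-.007,.007): dr(T([*b[:3],.010],H+[0,w,0]),(0,255,0))
    dr(T(n,np.array([(-11,-34,99),(-11,34,99)])/1000),(0,0,255))
    dr(T(n,np.array([(-35,0,50),(-132,0,50)])/1000),(0,0,255))
    dr(T(n,np.array([(35,45,45),(35,-45,45),(-35,-45,45),(-35,45,45),(35,45,45)])/1000),(0,0,255))
    for px,py in((x,y),(x2,y2)): out.append(big[py*4:py*4+300,px*4:px*4+400])
cv2.imwrite("pics/ov.png",np.vstack([np.hstack(out[:2]),np.hstack(out[2:])]))
np.savez("p.npz",b=b,r=r,n=n)
E
```

```text
[ 0.5415 -0.194 ] -4.52 [[0.0, -0.5], [-0.5, -0.1], [-0.9, -0.7], [0.5, -0.7], [0.2, 0.4], [-1.1, 0.0], [-1.0, 0.1], [0.1, 0.4]]
[0.6569 0.0339] 0.57 [[-0.1, 0.4], [-0.2, 0.9], [0.4, -0.2], [-0.2, -0.1], [0.9, 0.4], [0.2, 0.5]]
[0.5292 0.2131] 0.83 [[-0.0, -1.6], [-0.5, -1.0], [-0.5, -0.1], [-0.0, -1.1], [1.7, -1.3], [0.1, -1.0], [-2.8, -0.6], [-3.0, -0.1], [0.2, 0.2], [-0.6, 0.3]]
```

View pics/ov.png

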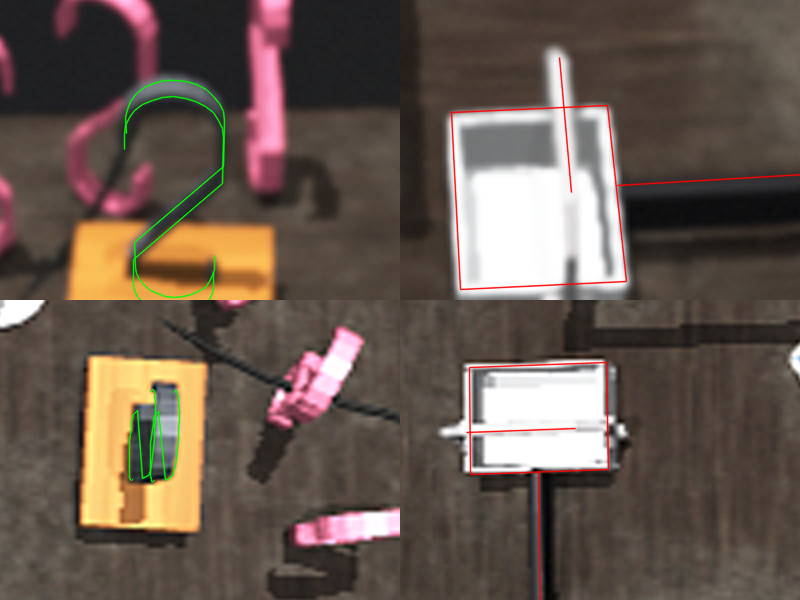

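The overlay agrees to about 1 px: hook (green) sits on the real hook in both views, and bin within about 2 mm. Block is at (0.5415, -0.194), yaw -4.5°. Rail is at (0.657, 0.034), yaw 0.6°. Bin is at (0.529, 0.213), yaw 0.8°. I'll start moving, rotating first.

Request:
step_arm:
  rows:
    - {"angular": [0,0,-0.05],"slide": [0,0,0],"jaw": 0.6}
    - {"angular": [0,0,-0.05],"slide": [0,0,0],"jaw": 0.6}
    - {"angular": [0,0,0],"slide": [-0.0634,-0.0953,0],"jaw": 0.6}
    - {"angular": [0,0,0],"slide": [-0.0634,-0.0953,0],"jaw": 0.6}
    - {"angular": [0,0,0],"slide": [-0.0634,-0.0953,0],"jaw": 0.6}
    - {"angular": [0,0,0],"slide": [-0.0634,-0.0953,0],"jaw": 0.6}
    - {"angular": [0,0,0],"slide": [-0.0634,-0.0953,0],"jaw": 0.6}
    - {"angular": [0,0,0],"slide": [-0.0634,-0.0953,0],"jaw": 0.6}
    - {"angular": [0,0,0],"slide": [-0.0634,-0.0953,0],"jaw": 0.6}
    - {"angular": [0,0,0],"slide": [-0.0634,-0.0953,0],"jaw": 0.6}

```text
time_s: 1.35
tool_pos: [0.4717, 0.1997, 0.2224]
tool_rot: [180.0, -0.0, 175.6]
force: [0.8, 0.8, -0.2]
grip_width: 0.0526
grasp_force: 0.0
```

Run:
```python
from h import *
print(tri((337,170),(445,255)),tri((297,178),(405,180)))
print(atz("top",(410,260),0),atz("side",(336,240),0))
```

```text
(array([ 0.48271982, -0.34823732,  0.13822767]), np.float64(0.9009568027378236)) (array([ 0.61140948, -0.2443494 ,  0.2007285 ]), np.float64(19.759123044881136))
[ 0.47873881 -0.28818414] [ 0.48503601 -0.25974579]
```

Request:
step_arm:
  rows:
    - {"angular": [0,0,0],"slide": [-0.0186,-0.0968,0],"jaw": 0.6}
    - {"angular": [0,0,0],"slide": [-0.0186,-0.0968,0],"jaw": 0.6}
    - {"angular": [0,0,0],"slide": [-0.0186,-0.0968,0],"jaw": 0.6}
    - {"angular": [0,0,0],"slide": [-0.0186,-0.0968,0],"jaw": 0.6}
    - {"angular": [0,0,0],"slide": [-0.0186,-0.0968,0],"jaw": 0.6}
    - {"angular": [0,0,0],"slide": [-0.0186,-0.0968,0],"jaw": 0.6}
    - {"angular": [0,0,0],"slide": [-0.0186,-0.0968,0],"jaw": 0.6}
    - {"angular": [0,0,0],"slide": [-0.0186,-0.0968,0],"jaw": 0.6}
    - {"angular": [0,0,0],"slide": [0,0,0],"jaw": 0.6}

```text
time_s: 2.48
tool_pos: [0.5146, -0.1952, 0.2223]
tool_rot: [-179.9, -0.0, 175.2]
force: [0.0, 0.3, -0.0]
grip_width: 0.0523
grasp_force: 0.0
```

Run:
```python
from h import *
print(env.get_obs()["tool_pos"],env.get_obs()["qpos"])
s=env.read_camera("side")[:,:,::-1];t=env.read_camera("top")[:,:,::-1]
cv2.imwrite("pics/a.png",np.hstack([crop("s",s,240,130,130,150,3),crop("t",t,310,170,130,150,3)]))
```

```text
[ 0.51463174 -0.19524105  0.22233858] [-14.43620804   6.5334937   35.15013895  98.65795135  -3.71984839
  76.01594561 106.59917911]
```

View pics/a.png

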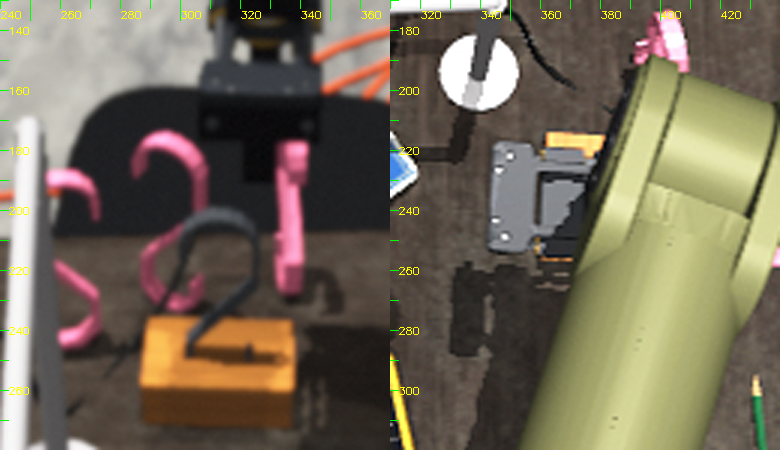

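The open gripper sits over the hook: side-view fingers near (325,190), shank at about (318,215), body long axis along y as assumed. Next I descend and pinch.

Request:
step_arm:
  rows:
    - {"angular": [0,0,0],"slide": [-0.0015,0.0066,0.0445],"jaw": 0.6}
    - {"angular": [0,0,0],"slide": [0,0,0.0445],"jaw": 0.6}
    - {"angular": [0,0,0],"slide": [0,0,0.0445],"jaw": 0.6}
    - {"angular": [0,0,0],"slide": [0,0,0.0445],"jaw": 0.6}
    - {"angular": [0,0,0],"slide": [0,0,0.0445],"jaw": 0.6}
    - {"angular": [0,0,0],"slide": [0,0,0],"jaw": 0.6}

```text
time_s: 3.32
tool_pos: [0.5157, -0.1845, 0.1096]
tool_rot: [179.9, -0.2, 175.8]
force: [0.3, -0.5, 0.6]
grip_width: 0.0523
grasp_force: 0.0
```

Request:
step_arm:
  rows:
    - {"angular": [0,0,0],"slide": [0,0,0],"jaw": 0.0}
    - {"angular": [0,0,0],"slide": [0,0,0],"jaw": 0.0}
    - {"angular": [0,0,0],"slide": [0,0,0],"jaw": 0.0}
    - {"angular": [0,0,0],"slide": [0,0,0],"jaw": 0.0}
    - {"angular": [0,0,0],"slide": [0,0,0],"jaw": 0.0}
    - {"angular": [0,0,0],"slide": [0,0,0],"jaw": 0.0}
  newtons: 30

```text
time_s: 4.08
tool_pos: [0.5164, -0.1899, 0.1115]
tool_rot: [-179.8, 0.0, 175.5]
force: [-1.0, -4.7, 0.2]
grip_width: 0.0136
grasp_force: 30.0
```

Request:
step_arm:
  rows:
    - {"angular": [0,0,0],"slide": [0,0,-0.02],"jaw": 0.0}
    - {"angular": [0,0,0],"slide": [0,0,-0.04],"jaw": 0.0}
    - {"angular": [0,0,0],"slide": [0,0,-0.06],"jaw": 0.0}
    - {"angular": [0,0,0],"slide": [0,0,-0.08],"jaw": 0.0}
    - {"angular": [0,0,0],"slide": [0,0,-0.08],"jaw": 0.0}
    - {"angular": [0,0,0],"slide": [0,0,-0.08],"jaw": 0.0}
    - {"angular": [0,0,-0.014],"slide": [0,0,-0.05],"jaw": 0.0}
    - {"angular": [0,0,-0.014],"slide": [0,0,-0.02],"jaw": 0.0}
    - {"angular": [0,0,0],"slide": [0,0,0],"jaw": 0.0}

```text
time_s: 5.2
tool_pos: [0.5171, -0.1868, 0.3269]
tool_rot: [180.0, 0.1, -179.4]
force: [0.3, -1.1, -1.2]
grip_width: 0.0136
grasp_force: 29.9
```

Request:
step_arm:
  rows:
    - {"angular": [0,0,0],"slide": [-0.018,0.05,0],"jaw": 0.0}
    - {"angular": [0,0,0],"slide": [-0.018,0.08,0],"jaw": 0.0}
    - {"angular": [0,0,0],"slide": [-0.018,0.08,0],"jaw": 0.0}
    - {"angular": [0,0,0],"slide": [-0.018,0.08,0],"jaw": 0.0}
    - {"angular": [0,0,0],"slide": [-0.018,0.08,0],"jaw": 0.0}
    - {"angular": [0,0,0],"slide": [0,0.05,0],"jaw": 0.0}
    - {"angular": [0,0,0],"slide": [0,0.021,0],"jaw": 0.0}
    - {"angular": [0,0,0],"slide": [0,0,0],"jaw": 0.0}
    - {"angular": [0,0,0],"slide": [0,0,0],"jaw": 0.0}

```text
time_s: 6.32
tool_pos: [0.5593, 0.0321, 0.3263]
tool_rot: [-180.0, -0.0, -179.5]
force: [-0.3, 0.4, -1.0]
grip_width: 0.0136
grasp_force: 29.9
```

Run:
```python
from fit import *
o=env.get_obs();print(o["tool_pos"],o["tool_rot"])
s=env.read_camera("side")[:,:,::-1].copy()
big=cv2.resize(s,None,fx=4,fy=4,interpolation=cv2.INTER_CUBIC)
p=o["tool_pos"];y=np.radians(.6)
for w in(-.007,.007):
    cv2.polylines(big,[((proj("side",T([p[0]+.026,p[1],y,p[2]-.101],hookpts()+[0,w,0]))+.5)*4).astype(int)],False,(0,255,0),1)
r=np.load("p.npz")["r"]
cv2.polylines(big,[((proj("side",T([*r,0],np.array([(0,-.14,.317),(0,.14,.317)])))+.5)*4).astype(int)],False,(0,0,255),1)
cv2.imwrite("pics/b.png",big[130*4:280*4,200*4:360*4])
```

```text
[0.55926784 0.0321361  0.3262878 ] [-1.79966635e+02 -1.20835935e-03 -1.79499802e+02]
```

View pics/b.png

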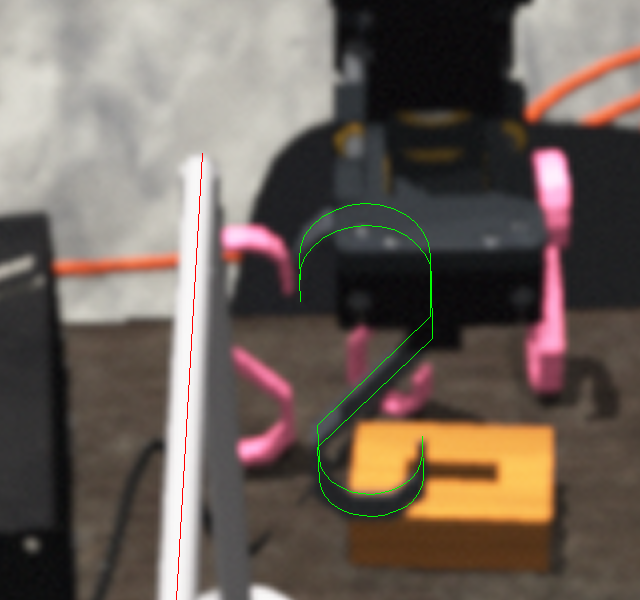

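The held hook coincides with the predicted outline (eye at about z 0.38), and the bar is ahead of it as expected, at columns 170–210 in the crop. Next I go forward over the bar and lower.

Request:
step_arm:
  rows:
    - {"angular": [0,0,0],"slide": [-0.035,0.002,0],"jaw": 0.0}
    - {"angular": [0,0,0],"slide": [-0.045,0,0],"jaw": 0.0}
    - {"angular": [0,0,0],"slide": [-0.04,0,0],"jaw": 0.0}
    - {"angular": [0,0,0],"slide": [-0.023,0,0],"jaw": 0.0}
    - {"angular": [0,0,0],"slide": [0,0,0],"jaw": 0.0}
    - {"angular": [0,0,0],"slide": [0,0,0.03],"jaw": 0.0}
    - {"angular": [0,0,0],"slide": [0,0,0.035],"jaw": 0.0}
    - {"angular": [0,0,0],"slide": [0,0,0.03],"jaw": 0.0}
    - {"angular": [0,0,0],"slide": [0,0,0.02],"jaw": 0.0}
    - {"angular": [0,0,0],"slide": [0,0,0],"jaw": 0.0}

```text
time_s: 7.62
tool_pos: [0.6302, 0.0359, 0.2677]
tool_rot: [-180.0, -0.1, -179.3]
force: [0.4, 0.3, -1.2]
grip_width: 0.0137
grasp_force: 29.9
```

Request:
step_arm:
  rows:
    - {"angular": [0,0,0],"slide": [0,0,0.004],"jaw": 0.0}
    - {"angular": [0,0,0],"slide": [0,0,0.003],"jaw": 0.0}
    - {"angular": [0,0,0],"slide": [0,0,0],"jaw": 0.0}

```text
time_s: 8.0
tool_pos: [0.6309, 0.0358, 0.2655]
tool_rot: [180.0, 0.0, -179.4]
force: [0.6, 0.5, -1.3]
grip_width: 0.0136
grasp_force: 29.9
```

Request:
step_arm:
  rows:
    - {"angular": [0,0,0],"slide": [0,0,0.002],"jaw": 0.0}
    - {"angular": [0,0,0],"slide": [0,0,0],"jaw": 0.0}
    - {"angular": [0,0,0],"slide": [0,0,0],"jaw": 0.0}

```text
time_s: 8.38
tool_pos: [0.6309, 0.0358, 0.2644]
tool_rot: [180.0, 0.0, -179.3]
force: [-0.8, 0.5, -1.0]
grip_width: 0.0135
grasp_force: 29.9
```

Request:
step_arm:
  rows:
    - {"angular": [0,0,0],"slide": [0,0,0.002],"jaw": 0.0}
    - {"angular": [0,0,0],"slide": [0,0,0],"jaw": 0.0}
    - {"angular": [0,0,0],"slide": [0,0,0],"jaw": 0.0}

```text
time_s: 8.75
tool_pos: [0.6309, 0.0358, 0.2634]
tool_rot: [180.0, 0.0, -179.3]
force: [-0.1, -0.0, 0.0]
grip_width: 0.0137
grasp_force: 29.9
```

Request:
step_arm:
  rows:
    - {"angular": [0,0,0],"slide": [0,0,0.002],"jaw": 0.0}
    - {"angular": [0,0,0],"slide": [0,0,0],"jaw": 0.0}
    - {"angular": [0,0,0],"slide": [0,0,0],"jaw": 0.0}

```text
time_s: 9.12
tool_pos: [0.6311, 0.0358, 0.2632]
tool_rot: [180.0, 0.1, -179.3]
force: [-1.4, -0.6, 5.8]
grip_width: 0.0135
grasp_force: 29.9
```

Contact shows at z 0.2632 (force up to 5.8 N). I'll ease off slightly and release.

Request:
step_arm:
  rows:
    - {"angular": [0,0,0],"slide": [0,0,-0.0015],"jaw": 0.0}
    - {"angular": [0,0,0],"slide": [0,0,0],"jaw": 0.15}
    - {"angular": [0,0,0],"slide": [0,0,0],"jaw": 0.25}
    - {"angular": [0,0,0],"slide": [0,0,0],"jaw": 0.4}
    - {"angular": [0,0,0],"slide": [0,0,0],"jaw": 0.6}
    - {"angular": [0,0,0],"slide": [0,0,0],"jaw": 0.6}
    - {"angular": [0,0,0],"slide": [0,0,-0.03],"jaw": 0.6}
    - {"angular": [0,0,0],"slide": [0,0,-0.06],"jaw": 0.6}
    - {"angular": [0,0,0],"slide": [0,0,-0.08],"jaw": 0.6}
    - {"angular": [0,0,0],"slide": [0,0,-0.05],"jaw": 0.6}

```text
time_s: 10.38
tool_pos: [0.6313, 0.0356, 0.3767]
tool_rot: [180.0, 0.2, -179.4]
force: [0.3, -0.2, -0.4]
grip_width: 0.0523
grasp_force: 0.0
```

Request:
step_arm:
  rows:
    - {"angular": [0,0,0],"slide": [0.06,0.04,0],"jaw": 0.5}
    - {"angular": [0,0,0],"slide": [0.0868,0.0712,0],"jaw": 0.5}
    - {"angular": [0,0,0],"slide": [0.0868,0.0712,0],"jaw": 0.5}
    - {"angular": [0,0,0],"slide": [0.0868,0.0712,0],"jaw": 0.5}
    - {"angular": [0,0,0],"slide": [0.0868,0.0712,0],"jaw": 0.5}
    - {"angular": [0,0,0],"slide": [0.027,0.031,0.05],"jaw": 0.5}
    - {"angular": [0,0,0],"slide": [0,0,0.1],"jaw": 0.5}
    - {"angular": [0,0,0],"slide": [0,0,0.12],"jaw": 0.5}
    - {"angular": [0,0,0],"slide": [0,0,0.12],"jaw": 0.5}
    - {"angular": [0,0,0],"slide": [0,0,0.1],"jaw": 0.5}

```text
time_s: 11.62
tool_pos: [0.4119, 0.2112, 0.1272]
tool_rot: [180.0, 0.1, -179.4]
force: [1.4, 0.6, 0.5]
grip_width: 0.0435
grasp_force: 0.0
```

Request:
step_arm:
  rows:
    - {"angular": [0,0,0],"slide": [0,0,0],"jaw": 0.5}
    - {"angular": [0,0,0],"slide": [0,0,0],"jaw": 0.5}

```text
time_s: 11.88
tool_pos: [0.4134, 0.2121, 0.1307]
tool_rot: [179.9, 0.2, -179.4]
force: [0.4, 0.2, 1.0]
grip_width: 0.0437
grasp_force: 0.0
```

Run:
```python
from fit import *
s=env.read_camera("side")[:,:,::-1].copy()
o=env.get_obs();print(o["tool_pos"],o["tool_rot"],o["qpos"])
big=cv2.resize(s,None,fx=3,fy=3,interpolation=cv2.INTER_CUBIC)
r=np.load("p.npz")["r"];n=np.load("p.npz")["n"]
def dr(X,c): cv2.polylines(big,[((proj("side",X)+.5)*3).astype(int)],False,c,1)
for w in(-.007,.007): dr(T([r[0],.0358,r[2],.162],hookpts()+[0,w,0]),(0,255,0))
p=o["tool_pos"]; dr(np.array([p,p-[0,0,.0]+[0,0,-p[2]+.05]]),(0,0,255))
dr(T(n,np.array([(-117,-5,50),(-117,5,50)])/1000),(255,0,0))
cv2.imwrite("pics/c.png",big[210*3:410*3,205*3:425*3])
```

```text
[0.41373933 0.21235822 0.13112869] [ 179.84063456    0.24118895 -179.36036833] [-43.17425198  -0.72298805  12.70848472 115.7762111    0.15576271
  64.64064376  60.10726334]
```

View pics/c.png

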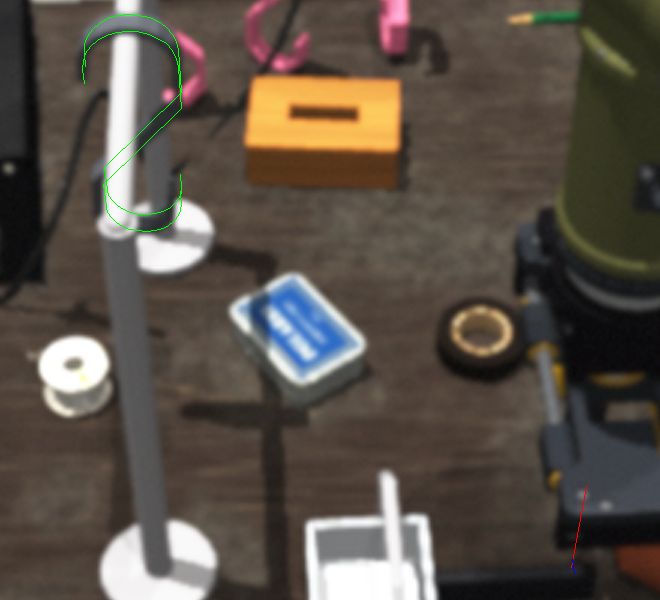

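The hook hangs on the bar close to the predicted pose, and the gripper is above the tab (crop pixel (575,570)). Next I descend and pinch the tab.

Request:
step_arm:
  rows:
    - {"angular": [0,0,0],"slide": [0.002,0,0.04],"jaw": 0.5}
    - {"angular": [0,0,0],"slide": [0,0,0.06],"jaw": 0.5}
    - {"angular": [0,0,0],"slide": [0,0,0.06],"jaw": 0.5}
    - {"angular": [0,0,0],"slide": [0,0,0.04],"jaw": 0.5}
    - {"angular": [0,0,0],"slide": [0,0,0.016],"jaw": 0.5}
    - {"angular": [0,0,0],"slide": [0,0,0],"jaw": 0.5}
    - {"angular": [0,0,0],"slide": [0,0,0],"jaw": 0.5}

```text
time_s: 12.8
tool_pos: [0.4119, 0.2119, 0.0215]
tool_rot: [179.9, 0.1, -179.3]
force: [0.5, 0.2, -0.0]
grip_width: 0.0434
grasp_force: 0.0
```

Request:
step_arm:
  rows:
    - {"angular": [0,0,0],"slide": [0,0,0],"jaw": 0.3}
    - {"angular": [0,0,0],"slide": [0,0,0],"jaw": 0.0}
    - {"angular": [0,0,0],"slide": [0,0,0],"jaw": 0.0}
    - {"angular": [0,0,0],"slide": [0,0,0],"jaw": 0.0}
    - {"angular": [0,0,0],"slide": [0,0,0],"jaw": 0.0}
    - {"angular": [0,0,0],"slide": [0,0,0],"jaw": 0.0}
  newtons: 50

```text
time_s: 13.55
tool_pos: [0.4107, 0.2113, 0.0201]
tool_rot: [180.0, 0.0, -179.3]
force: [0.2, 0.4, -0.3]
grip_width: 0.0094
grasp_force: 50.0
```

Request:
step_arm:
  rows:
    - {"angular": [0,0,0],"slide": [0,0,-0.03],"jaw": 0.0}
    - {"angular": [0,0,0],"slide": [0,0,-0.06],"jaw": 0.0}
    - {"angular": [0,0,0],"slide": [0,0,-0.07],"jaw": 0.0}
    - {"angular": [0,0,0],"slide": [0,-0.03,-0.045],"jaw": 0.0}
    - {"angular": [0,0,0],"slide": [-0.02,-0.07,-0.02],"jaw": 0.0}
    - {"angular": [0,0,0],"slide": [-0.03,-0.08,0],"jaw": 0.0}
    - {"angular": [0,0,0],"slide": [-0.03,-0.08,0],"jaw": 0.0}
    - {"angular": [0,0,0],"slide": [-0.03,-0.06,0],"jaw": 0.0}
    - {"angular": [0,0,0],"slide": [-0.02,-0.03,0],"jaw": 0.0}
    - {"angular": [0,0,0],"slide": [0,0,0],"jaw": 0.0}

```text
time_s: 14.8
tool_pos: [0.4778, 0.0355, 0.133]
tool_rot: [-180.0, -0.0, -179.5]
force: [0.1, -0.0, -2.4]
grip_width: 0.0094
grasp_force: 50.0
```

Request:
step_arm:
  rows:
    - {"angular": [0,0,0],"slide": [0,0,0],"jaw": 0.0}
    - {"angular": [0,0,0],"slide": [0,0,0],"jaw": 0.0}
    - {"angular": [0,0,0],"slide": [0,0,0],"jaw": 0.0}

```text
time_s: 15.18
tool_pos: [0.4774, 0.0377, 0.1326]
tool_rot: [180.0, -0.0, -179.3]
force: [-0.4, 0.2, -2.1]
grip_width: 0.0095
grasp_force: 50.0
```

```bash
cat > ov.py <<'E'
from fit import *
import sys
# args: out tag, grasp offset from bin tab point
s=env.read_camera("side")[:,:,::-1].copy();t=env.read_camera("top")[:,:,::-1].copy()
o=env.get_obs();p=o["tool_pos"];print(p,o["tool_rot"],o["grip_width"])
r=np.load("p.npz")["r"];out=[]
B=[p[0]+.117,p[1],np.radians(o["tool_rot"][2]+180),p[2]-.021]
for nm,im,k,(x,y,w,h) in(("side",s,5,(225,205,100,120)),("top",t,3,(240,150,100,200))):
    big=cv2.resize(im,None,fx=k,fy=k,interpolation=cv2.INTER_CUBIC)
    def dr(X,c): cv2.polylines(big,[((proj(nm,X)+.5)*k).astype(int)],False,c,1,cv2.LINE_AA)
    for w_ in(-.007,.007): dr(T([r[0],.0358,r[2],.162],hookpts()+[0,w_,0]),(0,255,0))
    dr(T(B,np.array([(-11,-34,99),(-11,34,99)])/1000),(0,0,255))
    dr(T(B,np.array([(35,45,45),(35,-45,45),(-35,-45,45),(-35,45,45),(35,45,45)])/1000),(0,0,255))
    out.append(big[y*k:(y+h)*k,x*k:(x+w)*k])
cv2.imwrite(f"pics/{sys.argv[1]}.png",np.hstack(out))
E
python3 ov.py d
```

```text
[0.47755175 0.03739549 0.13260024] [ 1.79991804e+02  1.07785137e-05 -1.79301606e+02] 0.010048884387290348
```

View pics/d.png

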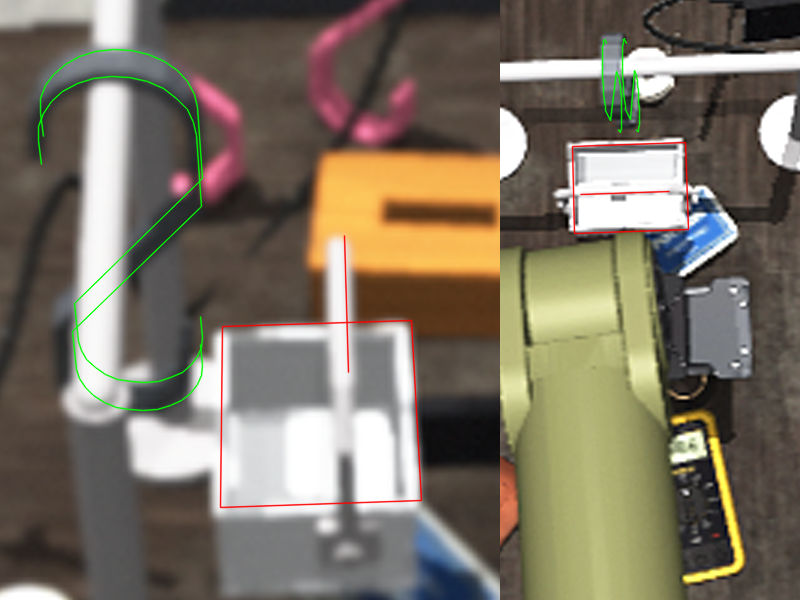

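The bin overlay agrees: the bail sits about 2.5 mm farther forward than predicted, with heights correct. The hook's lower curl is about 3–5 mm farther in +x. The bail is about 74 mm before the seat and 45 mm above the hook's bottom, so it will clear the tip (35 mm) by about 6 mm. I'll advance it.

Request:
step_arm:
  rows:
    - {"angular": [0,0,0],"slide": [-0.02,0,0],"jaw": 0.0}
    - {"angular": [0,0,0],"slide": [-0.03,0,0],"jaw": 0.0}
    - {"angular": [0,0,0],"slide": [-0.02,0,0],"jaw": 0.0}
    - {"angular": [0,0,0],"slide": [-0.01,0,0],"jaw": 0.0}
    - {"angular": [0,0,0],"slide": [0,0,0],"jaw": 0.0}
    - {"angular": [0,0,0],"slide": [0,0,0],"jaw": 0.0}

```text
time_s: 16.02
tool_pos: [0.5174, 0.0374, 0.1324]
tool_rot: [180.0, -0.0, -179.4]
force: [-0.0, -0.4, -3.4]
grip_width: 0.0096
grasp_force: 50.0
```

Request:
step_arm:
  rows:
    - {"angular": [0,0,0],"slide": [-0.015,0,0],"jaw": 0.0}
    - {"angular": [0,0,0],"slide": [-0.02,0,0],"jaw": 0.0}
    - {"angular": [0,0,0],"slide": [-0.012,0,0],"jaw": 0.0}
    - {"angular": [0,0,0],"slide": [-0.005,0,0],"jaw": 0.0}
    - {"angular": [0,0,0],"slide": [0,0,0],"jaw": 0.0}
    - {"angular": [0,0,0],"slide": [0,0,0],"jaw": 0.0}

```text
time_s: 16.77
tool_pos: [0.5435, 0.0377, 0.1325]
tool_rot: [180.0, -0.0, -179.3]
force: [0.3, 0.5, -2.1]
grip_width: 0.0095
grasp_force: 50.0
```

```bash
python3 ov.py e
```

```text
[0.5434954  0.03772998 0.13257013] [ 1.79989544e+02 -5.38134701e-03 -1.79347658e+02] 0.009704964618716663
```

View pics/e.png

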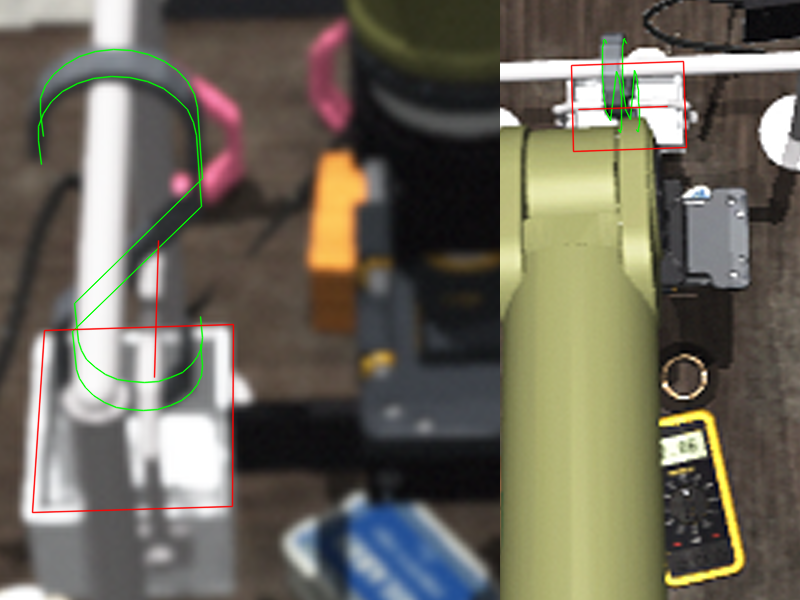

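The bail (column ~150 of the crop) is inside the curl, between the tip (~200) and the straight part (~70), about 5 mm short of centre, and the hook is undisturbed. That was my last picture. Next I lower with a small advance, watching the force.

Request:
step_arm:
  rows:
    - {"angular": [0,0,0],"slide": [-0.003,0,0.015],"jaw": 0.0}
    - {"angular": [0,0,0],"slide": [-0.004,0,0.02],"jaw": 0.0}
    - {"angular": [0,0,0],"slide": [-0.003,0,0.015],"jaw": 0.0}
    - {"angular": [0,0,0],"slide": [0,0,0.01],"jaw": 0.0}
    - {"angular": [0,0,0],"slide": [0,0,0],"jaw": 0.0}
    - {"angular": [0,0,0],"slide": [0,0,0],"jaw": 0.0}

```text
time_s: 17.62
tool_pos: [0.5489, 0.0377, 0.1028]
tool_rot: [180.0, 0.0, -179.4]
force: [0.3, 0.0, -1.2]
grip_width: 0.0099
grasp_force: 50.0
```

Request:
step_arm:
  rows:
    - {"angular": [0,0,0],"slide": [0,0,0.005],"jaw": 0.0}
    - {"angular": [0,0,0],"slide": [0,0,0.003],"jaw": 0.0}
    - {"angular": [0,0,0],"slide": [0,0,0],"jaw": 0.0}
    - {"angular": [0,0,0],"slide": [0,0,0],"jaw": 0.0}

```text
time_s: 18.12
tool_pos: [0.5488, 0.0378, 0.0986]
tool_rot: [180.0, 0.0, -179.4]
force: [0.6, -0.0, -1.8]
grip_width: 0.0096
grasp_force: 50.0
```

Contact is expected near 0.096, so I'll go down 1 mm at a time.

Request:
step_arm:
  rows:
    - {"angular": [0,0,0],"slide": [0,0,0.003],"jaw": 0.0}
    - {"angular": [0,0,0],"slide": [0,0,0],"jaw": 0.0}
    - {"angular": [0,0,0],"slide": [0,0,0],"jaw": 0.0}

```text
time_s: 18.5
tool_pos: [0.5487, 0.0378, 0.0971]
tool_rot: [180.0, 0.0, -179.4]
force: [-0.8, 1.0, -1.5]
grip_width: 0.0095
grasp_force: 50.0
```

Request:
step_arm:
  rows:
    - {"angular": [0,0,0],"slide": [0,0,0.002],"jaw": 0.0}
    - {"angular": [0,0,0],"slide": [0,0,0],"jaw": 0.0}
    - {"angular": [0,0,0],"slide": [0,0,0],"jaw": 0.0}

```text
time_s: 18.88
tool_pos: [0.5488, 0.0378, 0.0962]
tool_rot: [180.0, 0.0, -179.3]
force: [0.9, -0.1, -1.8]
grip_width: 0.0099
grasp_force: 50.0
```

Request:
step_arm:
  rows:
    - {"angular": [0,0,0],"slide": [0,0,0.002],"jaw": 0.0}
    - {"angular": [0,0,0],"slide": [0,0,0],"jaw": 0.0}
    - {"angular": [0,0,0],"slide": [0,0,0],"jaw": 0.0}

```text
time_s: 19.25
tool_pos: [0.5491, 0.0378, 0.0954]
tool_rot: [180.0, 0.1, -179.4]
force: [0.9, 0.1, 1.4]
grip_width: 0.0097
grasp_force: 50.0
```

Contact at z 0.0954: the hook now carries the bin. I'll release gently.

Request:
step_arm:
  rows:
    - {"angular": [0,0,0],"slide": [0,0,0],"jaw": 0.14}
    - {"angular": [0,0,0],"slide": [0,0,0],"jaw": 0.18}
    - {"angular": [0,0,0],"slide": [0,0,0],"jaw": 0.3}
    - {"angular": [0,0,0],"slide": [0,0,0],"jaw": 0.5}
    - {"angular": [0,0,0],"slide": [0,0,0],"jaw": 0.6}
    - {"angular": [0,0,0],"slide": [0,0,0],"jaw": 0.6}
    - {"angular": [0,0,0],"slide": [0,0,0],"jaw": 0.6}

```text
time_s: 20.12
tool_pos: [0.5487, 0.0378, 0.0951]
tool_rot: [180.0, 0.0, -179.4]
force: [-1.4, 0.2, -0.3]
grip_width: 0.0507
grasp_force: 0.0
```

Request:
step_arm:
  rows:
    - {"angular": [0,0,0],"slide": [0.02,0,-0.01],"jaw": 0.6}
    - {"angular": [0,0,0],"slide": [0.05,0,-0.02],"jaw": 0.6}
    - {"angular": [0,0,0],"slide": [0.08,0,-0.04],"jaw": 0.6}
    - {"angular": [0,0,0],"slide": [0.05,0,-0.08],"jaw": 0.6}
    - {"angular": [0,0,0],"slide": [0,0,-0.1],"jaw": 0.6}
    - {"angular": [0,0,0],"slide": [0,0,-0.1],"jaw": 0.6}
    - {"angular": [0,0,0],"slide": [0,0,0],"jaw": 0.6}

```text
time_s: 21.0
tool_pos: [0.4504, 0.0368, 0.2745]
tool_rot: [179.8, 0.5, -179.4]
force: [0.5, -0.3, -0.4]
grip_width: 0.0524
grasp_force: 0.0
```

Now I let it settle, then check stillness and pose numerically, as my picture views are used up.

Request:
step_arm:
  rows:
    - {"angular": [0,0,0],"slide": [0.03,0.1,0],"jaw": 0.6}
    - {"angular": [0,0,0],"slide": [0,0.1,0],"jaw": 0.6}
    - {"angular": [0,0,0],"slide": [0,0.1,0],"jaw": 0.6}
    - {"angular": [0,0,0],"slide": [0,0.1,0],"jaw": 0.6}
    - {"angular": [0,0,0],"slide": [0,0,0],"jaw": 0.6}
    - {"angular": [0,0,0],"slide": [0,0,0],"jaw": 0.6}
    - {"angular": [0,0,0],"slide": [0,0,0],"jaw": 0.6}
    - {"angular": [0,0,0],"slide": [0,0,0],"jaw": 0.6}
    - {"angular": [0,0,0],"slide": [0,0,0],"jaw": 0.6}
    - {"angular": [0,0,0],"slide": [0,0,0],"jaw": 0.6}

```text
time_s: 22.25
tool_pos: [0.4315, 0.2362, 0.2702]
tool_rot: [180.0, 0.0, -179.4]
force: [-0.3, 0.5, 0.4]
grip_width: 0.0523
grasp_force: 0.0
```

```bash
cat > chk.py <<'E'
from fit import *
F={"side":[],"top":[]}
for i in range(10):
    for n in F: F[n].append(env.read_camera(n).astype(float))
roi={"side":(230,190,110,160),"top":(255,150,90,70)}
for n,(x,y,w,h) in roi.items():
    A=np.array(F[n])[:,y:y+h,x:x+w].mean(3);print(n,"max temporal range",np.ptp(A,0).max(), "px>25:",(np.ptp(A,0)>25).sum())
    cv2.imwrite(f"pics/z_{n}.png",F[n][-1][:,:,::-1])
# bright bin rim bounding box in top view vs prediction for the bin hung level
r=np.load("p.npz")["r"]
from itertools import product
B=[r[0]+.011+.001,.0377,np.radians(.6),.076]
P=np.array([(35,45,45),(35,-45,45),(-35,-45,45),(-35,45,45),(-132,5,50),(-132,-5,50)])/1000
for n in F: print(n,proj(n,T(B,P)).round(1).tolist())
g=F["top"][-1].min(2)
for v in range(160,216,4): print(v,"".join("#" if q>150 else "+" if q>90 else "." if q>45 else " " for q in g[v,255:335]))
g=F["side"][-1].max(2)
print("side tab")
for v in range(270,345,3): print(v,"".join("#" if q>150 else "+" if q>90 else "." if q>45 else " " for q in g[v,225:335]))
E
python3 chk.py
```

```text
side max temporal range 6.0 px>25: 0
top max temporal range 14.666666666666686 px>25: 0
side [[228.1, 320.3], [230.7, 284.1], [267.6, 283.0], [267.2, 319.2], [320.2, 299.0], [319.9, 295.0]]
top [[265.0, 170.8], [301.3, 169.6], [302.1, 197.6], [265.6, 198.8], [282.7, 237.3], [286.8, 237.2]]
160 ...................................  .............................              
164 ...................++++++................            ....... ........+..........
168 ..................++++++++ .############+...++++++##############################
172 ########################+#######################################################
176 ++++++...+++++++#+#++++++.... +################. .......      ..................
180 ..........##+######+++++++++..+################........    .................... 
184 ..........#########+...... ..####################.....    .  ..     ..  .  .####
188      .++.###+########       ..#################..+##         ............#######
192 ......+++###+############.....+##################...    ...............+########
196 ......... ##.###########################
[... 2683 characters left out ...]
......
330 ####++++++++++++++++++.......++++++++++++++++................+.......++#########################+++...........
333 ########++++++++++++++........+++++++++++++++..          ....+..........+#################+++.................
336 ###########++++++++++++........+++++..........             ........   ......++++++++++........................
339 ##########++++++.. ..++.........                          ....+++++............+++.......................+++..
342 +++++++++++++++..  ...+.........              .............................................  .................[ WARN:0@31.172] global loadsave.cpp:1063 imwrite_ Unsupported depth image for selected encoder is fallbacked to CV_8U.
```

Numerically, the bin's rim and tab match the predicted level hanging pose within 1–2 px (rim columns 229–269, tab end at column ~321), and nothing moved over 1 s. After a short extra wait I'll hand in.

Request:
step_arm:
  rows:
    - {"angular": [0,0,0],"slide": [0,0,0],"jaw": 0.6}
    - {"angular": [0,0,0],"slide": [0,0,0],"jaw": 0.6}
    - {"angular": [0,0,0],"slide": [0,0,0],"jaw": 0.6}
    - {"angular": [0,0,0],"slide": [0,0,0],"jaw": 0.6}
    - {"angular": [0,0,0],"slide": [0,0,0],"jaw": 0.6}
    - {"angular": [0,0,0],"slide": [0,0,0],"jaw": 0.6}
    - {"angular": [0,0,0],"slide": [0,0,0],"jaw": 0.6}
    - {"angular": [0,0,0],"slide": [0,0,0],"jaw": 0.6}
    - {"angular": [0,0,0],"slide": [0,0,0],"jaw": 0.6}
    - {"angular": [0,0,0],"slide": [0,0,0],"jaw": 0.6}

```text
time_s: 24.5
tool_pos: [0.4314, 0.2364, 0.2701]
tool_rot: [180.0, 0.0, -179.4]
force: [0.2, -0.1, -0.1]
grip_width: 0.0522
grasp_force: 0.0
```

```bash
python3 -c "
from cell import env
print(env.sign_off())"
```

```text
the job is handed in; nothing more can be done
None
```

The S-hook hangs on the bar, the bin hangs from its lower curl level and still to within 1–2 pixels in the camera images, and I handed the job in at about 24.5 s; no verdict came back.

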